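# Find the full eyelet tin by its weight

### The job

Three identical closed tins stand on the bench: one is full of eyelets for the press and two are nearly empty, and only their weight tells which. Heft them, set the two light ones upright and side by side in the grey tray without dropping them, and finish with the full one in the gripper, held up still and upright at least 15 cm above the bench (do not put it down or let go). Leave the red and the orange thread spools where they are.

Things in the scene. Friction and masses are not known exactly. Their poses are not given: they have to be found in the camera images.
- tin_a_center (a point): plain round aluminium tin with a closed blue slip lid, 57 mm diameter, 64 mm high; all three look exactly alike. The point is the centre of the tin, 32 mm above its underside; z is up through the lid. The lid does not come off. Its weight cannot be seen: a nearly empty tin weighs about 0.16 kg in all (0.15 to 0.17), the full one about 0.48 kg (0.42 to 0.54), and any of the three may be the full one.
- tin_b_center (a point): plain round aluminium tin with a closed blue slip lid, 57 mm diameter, 64 mm high; all three look exactly alike. The point is the centre of the tin, 32 mm above its underside; z is up through the lid. The lid does not come off. Its weight cannot be seen: a nearly empty tin weighs about 0.16 kg in all (0.15 to 0.17), the full one about 0.48 kg (0.42 to 0.54), and any of the three may be the full one.
- tin_c_center (a point): plain round aluminium tin with a closed blue slip lid, 57 mm diameter, 64 mm high; all three look exactly alike. The point is the centre of the tin, 32 mm above its underside; z is up through the lid. The lid does not come off. Its weight cannot be seen: a nearly empty tin weighs about 0.16 kg in all (0.15 to 0.17), the full one about 0.48 kg (0.42 to 0.54), and any of the three may be the full one.
- tray: shallow grey plastic tray, fixed to the bench, 150 mm (its x) by 270 mm (its y) and 16 mm high, walls 4 mm thick, with one open space inside; origin at the centre of its underside, inner floor 4 mm above it. There is room for two tins, for example 65 mm either side of the origin along its y.
- spool_0: bystander: red thread spool, 32 mm diameter, 45 mm high, standing; origin under its centre
- spool_5: bystander: orange thread spool with white ends, 29x38x29 mm, lying on its side; origin under its centre
Things that resemble listed ones, but are neither listed nor needed, are in the scene too. What is shaped like the part that bears tin_a_center but turquoise or yellow is not meant.

How it is judged:
On the way, in this order (a step that is already met when the one before it is completed fails the run):
1. one light tin stands in the tray, let go (((contact force between tin_a and tray between 0.6 and 3 N and contact force between tin_a and the fingers below 0.1 N and angle between tin_a_center's own z axis and vertical below 0.12 rad and z of tin_a_center in the frame of tray below 0.045 m and linear speed of tin_a below 0.05 m/s) or (contact force between tin_b and tray between 0.6 and 3 N and contact force between tin_b and the fingers below 0.1 N and angle between tin_b_center's own z axis and vertical below 0.12 rad and z of tin_b_center in the frame of tray below 0.045 m and linear speed of tin_b below 0.05 m/s) or (contact force between tin_c and tray between 0.6 and 3 N and contact force between tin_c and the fingers below 0.1 N and angle between tin_c_center's own z axis and vertical below 0.12 rad and z of tin_c_center in the frame of tray below 0.045 m and linear speed of tin_c below 0.05 m/s))), for 0.2 s.
2. both light tins stand in the tray, let go ((((contact force between tin_b and tray between 0.6 and 3 N and contact force between tin_b and the fingers below 0.1 N and angle between tin_b_center's own z axis and vertical below 0.12 rad and z of tin_b_center in the frame of tray below 0.045 m and linear speed of tin_b below 0.05 m/s) and (contact force between tin_c and tray between 0.6 and 3 N and contact force between tin_c and the fingers below 0.1 N and angle between tin_c_center's own z axis and vertical below 0.12 rad and z of tin_c_center in the frame of tray below 0.045 m and linear speed of tin_c below 0.05 m/s)) or ((contact force between tin_a and tray between 0.6 and 3 N and contact force between tin_a and the fingers below 0.1 N and angle between tin_a_center's own z axis and vertical below 0.12 rad and z of tin_a_center in the frame of tray below 0.045 m and linear speed of tin_a below 0.05 m/s) and (contact force between tin_c and tray between 0.6 and 3 N and contact force between tin_c and the fingers below 0.1 N and angle between tin_c_center's own z axis and vertical below 0.12 rad and z of tin_c_center in the frame of tray below 0.045 m and linear speed of tin_c below 0.05 m/s)) or ((contact force between tin_a and tray between 0.6 and 3 N and contact force between tin_a and the fingers below 0.1 N and angle between tin_a_center's own z axis and vertical below 0.12 rad and z of tin_a_center in the frame of tray below 0.045 m and linear speed of tin_a below 0.05 m/s) and (contact force between tin_b and tray between 0.6 and 3 N and contact force between tin_b and the fingers below 0.1 N and angle between tin_b_center's own z axis and vertical below 0.12 rad and z of tin_b_center in the frame of tray below 0.045 m and linear speed of tin_b below 0.05 m/s)))), for 0.2 s.
At the end, for the whole second after the job is handed in: The two light tins stand upright (within 0.12 rad) on the tray's floor, untouched, each pressing on it with its own weight of under 3 N (the full tin weighs over 4 N); the third tin is between the fingers, still, within 0.35 rad of upright, its centre more than 0.15 m above the bench ((((height (world z) of tin_a_center above 0.15 m and contact force between tin_a and the fingers above 1 N and angle between tin_a_center's own z axis and vertical below 0.35 rad and linear speed of tin_a below 0.05 m/s) and ((contact force between tin_b and tray between 0.6 and 3 N and contact force between tin_b and the fingers below 0.1 N and angle between tin_b_center's own z axis and vertical below 0.12 rad and z of tin_b_center in the frame of tray below 0.045 m and linear speed of tin_b below 0.05 m/s) and (contact force between tin_c and tray between 0.6 and 3 N and contact force between tin_c and the fingers below 0.1 N and angle between tin_c_center's own z axis and vertical below 0.12 rad and z of tin_c_center in the frame of tray below 0.045 m and linear speed of tin_c below 0.05 m/s))) or ((height (world z) of tin_b_center above 0.15 m and contact force between tin_b and the fingers above 1 N and angle between tin_b_center's own z axis and vertical below 0.35 rad and linear speed of tin_b below 0.05 m/s) and ((contact force between tin_a and tray between 0.6 and 3 N and contact force between tin_a and the fingers below 0.1 N and angle between tin_a_center's own z axis and vertical below 0.12 rad and z of tin_a_center in the frame of tray below 0.045 m and linear speed of tin_a below 0.05 m/s) and (contact force between tin_c and tray between 0.6 and 3 N and contact force between tin_c and the fingers below 0.1 N and angle between tin_c_center's own z axis and vertical below 0.12 rad and z of tin_c_center in the frame of tray below 0.045 m and linear speed of tin_c below 0.05 m/s))) or ((height (world z) of tin_c_center above 0.15 m and contact force between tin_c and the fingers above 1 N and angle between tin_c_center's own z axis and vertical below 0.35 rad and linear speed of tin_c below 0.05 m/s) and ((contact force between tin_a and tray between 0.6 and 3 N and contact force between tin_a and the fingers below 0.1 N and angle between tin_a_center's own z axis and vertical below 0.12 rad and z of tin_a_center in the frame of tray below 0.045 m and linear speed of tin_a below 0.05 m/s) and (contact force between tin_b and tray between 0.6 and 3 N and contact force between tin_b and the fingers below 0.1 N and angle between tin_b_center's own z axis and vertical below 0.12 rad and z of tin_b_center in the frame of tray below 0.045 m and linear speed of tin_b below 0.05 m/s))))); the arm keeps its last pose, push and grip.
It fails at once if the red spool is moved by more than 3 cm (distance of spool_0 from where it was at the start of the episode above 0.03 m).
It fails at once if the orange thread spool is moved by more than 3 cm (distance of spool_5 from where it was at the start of the episode above 0.03 m).
It fails at once if a tin is dropped (falls free by more than about 2.5 cm) ((linear speed of tin_a above 0.7 m/s and contact force between tin_a and the fingers below 0.05 N) or (linear speed of tin_b above 0.7 m/s and contact force between tin_b and the fingers below 0.05 N) or (linear speed of tin_c above 0.7 m/s and contact force between tin_c and the fingers below 0.05 N)).
It fails at once if a tin is knocked over (angle between any of tin_a_center, tin_b_center, tin_c_center's own z axis and vertical above 1 rad).
It also fails if it takes over 72 s, if anything falls off the work surface, if the arm or the gripper's body presses on something with over 40 N, if the wrist force passes 120 N, or if a joint passes its speed limit or range.

### The arm

A 6-joint arm with a two-finger parallel gripper is mounted at the origin on a cart in front of the work surface, level with it; the furniture and walls round the work are solid. World frame = base frame: x ahead of the robot, y to its left, z up, the work surface at z = 0. Lengths are in m, angles in rad, forces in N, time in s.
With the tool pointing down it reaches from about 0.2 to 0.875 m from the base axis. Payload 3.4 kg.
Tool frame: the origin (TCP) lies between the finger pads; the fingertips stand 25 mm ahead of it and the grasp point (between the pads) lies 6 mm ahead of it (r.nose_length is the z of the fingertips in the tool frame, in m); z points along the fingers, x is the direction in which the jaws open and shut, and the axes are right-handed (so a half turn about z gives the same grasp; the last joint's range is limited). The gripper opens to 94 mm and grips with 3 to 60 N. Pads are 16 mm wide; open, the fingers measure 119 mm over their backs; the gripper's body (75 mm by 177 mm) begins 78 mm behind the grasp point.
Start: joints at [-1.23, 0.276, 1.505, -0, 1.361, -0.121], TCP at [0.256, -0.515, 0.23] pointing down, gripper open.
Joint ranges: [-2.89, 2.89], [-0.75, 2.08], [0.22, 2.7], [-1.18, 4.32], [0.11, 2.71], [-2.7, 2.7]. Speed limits (rad/s): [2.57, 2.57, 3.14, 3.14, 3.14, 3.14].

### API

Orientations are given as a unit quaternion [w, x, y, z].
In Python, from plant import r, gripper_to, inverse_kinematics, vision, models, telemetry gives the robot as it stands. Calls block until the motion is done:
- r.move_to(position, orientation): joint-space move of the TCP to a pose.
- r.move_l(position, rot=None, vel=0.15, guard=None): straight line of the TCP; rot=None keeps the orientation; vel is the mean speed in m/s. With guard (N) it stops when the force on the tool has changed by that much, and returns True; else False.
- r.movej(angles): joint-space move.
- gripper_to(opening, f_grip=None): finger opening in m; f_grip is the grip in N (None keeps the last); returns when the fingers have stopped.
- r.hold(seconds).
- inverse_kinematics(position, orientation): joint angles nearest the present ones, or None.
- vision.snapshot(name): name is "side" or "top" or "wrist"; returns the picture (480x640x3 uint8, red, green, blue); there is no depth.
- vision.get_calibration(name): a dict with "fx", "fy", "cx", "cy" (pixels), "position" and "orientation" of the camera in the world. Camera axes: x right, y down, z forward; pixel columns grow to the right and rows downward; lengths in m; the calibration is good to about 2 mm. A picture is of the moment at which its call begins: read the wrist's pose just before it. get_calibration takes no time and is no camera call; for the wrist camera it gives the pose at the moment of the call.
A pose or a line that the arm cannot do raises r.PlanningError and nothing moves.
- r.sign_off(): hands the job in, once; it reports no verdict.
Trained networks look in the newest picture that a camera, given by its name, has taken for a name from the list of things; names that differ only in an ending like _2 or _b are one class to them, and where a whole thing is asked for, a point or a joint stands for the part that bears it (a point fixed in the world has none). Each returns a list of dicts, best first, with "score" (0 to 1); they miss things now and then, are a little off and sometimes report something else, mostly with a low value. They report only what shows in the picture. A call takes as long as a camera call. They do not tell look-alikes from the thing itself.
- models.boxes_of(thing, camera): "at" ([x, y, z] in m, in world coordinates, good to about 4 mm: the middle of the surface that is visible of it).
- models.regions_of(thing, camera): "pixels" (480x640 bool, what is visible of it).
- models.mark_of(thing, camera): "at" ([x, y, z] in m, in world coordinates, good to about 4 mm: a listed point, or the origin of a listed thing).
Readings, each from a call of its own:
- telemetry.current_t(): time.
- telemetry.current_joints(): joint angles.
- telemetry.current_dq(): joint speeds.
- telemetry.current_joint_efforts(): joint torques, N m.
- telemetry.current_ee_pos(): TCP position.
- telemetry.current_tool_rot(): TCP orientation.
- telemetry.current_wrist_force(): force on the tool from outside, world axes, zero at the start.
- telemetry.current_torque(): the same for the moment, N m.
- telemetry.current_opening(): finger opening in m.
Only numpy, scipy, OpenCV 4.12 (cv2) and the standard library are available. Lean on these libraries where they do the work, as an engineer would, in place of code of your own. Each camera call takes 0.05 s, during which the arm holds its last target.

## Working session

There is one attempt and no reset: what is moved stays moved. The work goes in short steps, each a Python script; the robot and the scene stay as the last script left them, time stands still between calls to the robot, and variables do not carry over. Pictures are saved under pics/ and viewed, and the job is handed in when it is done.

```bash
mkdir -p pics; ls
python3 - <<'E'
from plant import r, vision, models, telemetry
import cv2,numpy as np
for c in ("top","side","wrist"):
    im=vision.snapshot(c); cv2.imwrite(f"pics/{c}0.png",im[:,:,::-1])
    for n in ("tin_a_center","tray","spool_0","spool_5"):
        print(c,n,[(round(d["score"],2),np.round(d["at"],3).tolist()) for d in models.mark_of(n,c)])
print(telemetry.current_t(), telemetry.current_ee_pos(), telemetry.current_tool_rot())
for c in ("top","side"):
    print(vision.get_calibration(c))
E
```

```text
pics
top tin_a_center [(0.97, [0.332, -0.624, 0.033]), (0.82, [0.454, -0.383, 0.032]), (0.69, [0.435, -0.555, 0.03]), (0.64, [0.618, -0.4, -0.0]), (0.62, [0.41, -0.674, 0.029])]
top tray [(0.58, [0.61, -0.171, -0.001])]
top spool_0 [(0.58, [0.617, -0.403, 0.0]), (0.58, [0.521, -0.489, -0.005])]
top spool_5 [(0.58, [0.617, -0.403, 0.0]), (0.58, [0.521, -0.489, -0.005])]
side tin_a_center [(0.94, [0.455, -0.381, 0.033]), (0.82, [0.436, -0.547, 0.032]), (0.71, [0.336, -0.621, 0.035]), (0.56, [0.409, -0.677, 0.033])]
side tray [(0.97, [0.606, -0.168, -0.004])]
side spool_0 [(0.94, [0.622, -0.404, 0.004]), (0.68, [0.517, -0.488, -0.001])]
side spool_5 [(0.94, [0.622, -0.404, 0.004]), (0.68, [0.517, -0.488, -0.001])]
wrist tin_a_center [(0.81, [0.331, -0.621, 0.031]), (0.7, [0.432, -0.552, 0.032])]
wrist tray []
wrist spool_0 []
wrist spool_5 []
0.75 [ 0.2561811  -0.51481105  0.23051071] [ 4.08548307e-05  8.50159498e-01 -5.26525237e-01  4.06336308e-05]
{'fx': 486.38077856372104, 'fy': 486.38077856372104, 'cx': 314.59931439633255, 'cy': 236.79422256571183, 'position': array([ 0.36029875, -0.33130297,  1.25462579]), 'orientation': array([-0.03008093,  0.71295101, -0.6994373 ,  0.03979259])}
{'fx': 465.13089160648786, 'fy': 465.13089160648786, 'cx': 323.51740013444817, 'cy': 243.25903630052557, 'position': array([ 0.30811647, -1.07464223,  0.64800041]), 'orientation': array([-0.42638569,  0.89659142, -0.11154614,  0.04331904])}
```

View pics/top0.png

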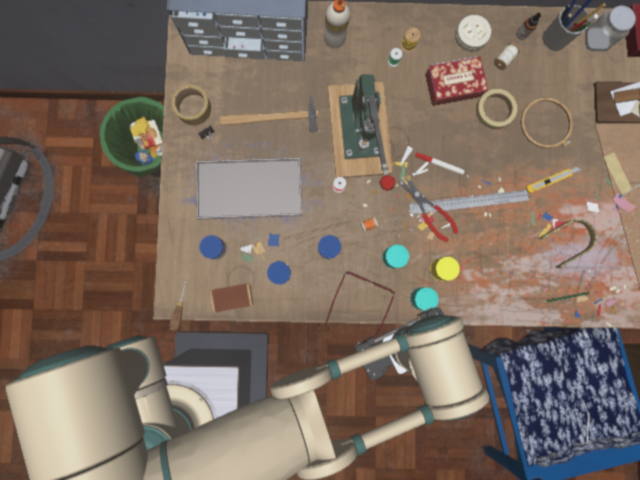

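View pics/side0.png

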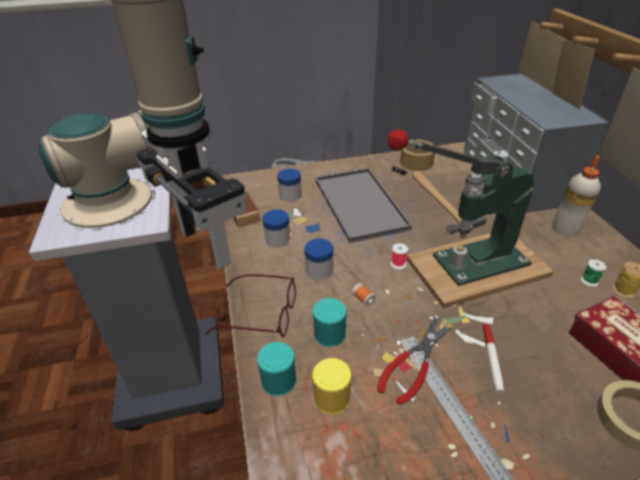

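```bash
cat > h.py <<'E'
import numpy as np
from scipy.spatial.transform import Rotation as R
from plant import vision
def proj(c,p):
    k=vision.get_calibration(c); q=k["orientation"]
    v=R.from_quat([q[1],q[2],q[3],q[0]]).inv().apply(np.array(p)-k["position"])
    return round(k["fx"]*v[0]/v[2]+k["cx"]),round(k["fy"]*v[1]/v[2]+k["cy"])
def unproj(c,uv,z):
    k=vision.get_calibration(c); q=k["orientation"]
    d=R.from_quat([q[1],q[2],q[3],q[0]]).apply([(uv[0]-k["cx"])/k["fx"],(uv[1]-k["cy"])/k["fy"],1])
    return k["position"]+d*(z-k["position"][2])/d[2]
E
python3 - <<'E'
from h import *
for p in [(.333,-.622,.032),(.454,-.382,.032),(.436,-.552,.031),(.618,-.4,0),(.41,-.675,.03),(.52,-.489,0),(.608,-.17,0)]:
    print(p,proj("top",p),proj("side",p))
E
```

```text
(0.333, -0.622, 0.032) (423, 298) (278, 367)
(0.454, -0.382, 0.032) (328, 248) (318, 258)
(0.436, -0.552, 0.031) (395, 256) (330, 322)
(0.618, -0.4, 0) (336, 187) (396, 262)
(0.41, -0.675, 0.03) (444, 268) (333, 386)
(0.52, -0.489, 0) (369, 224) (365, 300)
(0.608, -0.17, 0) (248, 189) (359, 202)
```

Candidates, as top-view pixels:
- Blue lids: (330,247), (279,272) and (211,247). These match the description.
- Turquoise cans at (397,256) and (426,299), and the yellow can at (447,268). These are decoys, although the network scored them highly.

Next I'll take a close crop and measure the blue lids and the tray.

Run:
```python
from h import *
import cv2
im=cv2.imread("pics/top0.png")
def lids(im,c):
    hsv=cv2.cvtColor(im,cv2.COLOR_BGR2HSV)
    m=cv2.inRange(hsv,(104,110,40),(125,255,255))
    n,l,s,ce=cv2.connectedComponentsWithStats(m)
    out=[]
    for i in range(1,n):
        if 250<s[i,4]<1200 and s[i,2]<45: out.append((s[i].tolist(),ce[i].round(1).tolist(),unproj(c,ce[i],.064 if c=="top" else .058).round(4).tolist()))
    return out
for o in lids(im,"top"): print(o)
print()
for o in lids(cv2.imread("pics/side0.png"),"side"): print(o)
for uv in [(198,160),(301,158),(200,218),(302,215)]: print(unproj("top",uv,.016).round(4))
cr=np.hstack([cv2.resize(im[145:300,180:380],(400,310),interpolation=3), cv2.resize(cv2.imread("pics/side0.png")[140:310,210:430],(400,310),interpolation=3)])
cv2.imwrite("pics/crop0.png",cr)
```

```text
([200, 236, 23, 22, 379], [210.9, 246.6], [0.4495, -0.0933, 0.064])
([319, 236, 22, 22, 371], [329.1, 246.4], [0.4555, -0.3827, 0.064])
([268, 262, 22, 22, 370], [278.5, 272.4], [0.3894, -0.2601, 0.064])
([617, 330, 23, 90, 540], [627.2, 373.8], [0.161, -1.1077, 0.064])

([278, 169, 22, 16, 283], [288.6, 176.4], [0.4481, -0.0983, 0.058])
([263, 210, 25, 20, 405], [275.3, 219.3], [0.3885, -0.265, 0.058])
([305, 239, 28, 23, 506], [318.4, 249.8], [0.4546, -0.3879, 0.058])
[ 0.6772 -0.0415  0.016 ]
[ 0.6884 -0.3081  0.016 ]
[ 0.5258 -0.0529  0.016 ]
[ 0.5389 -0.3138  0.016 ]
```

View pics/crop0.png

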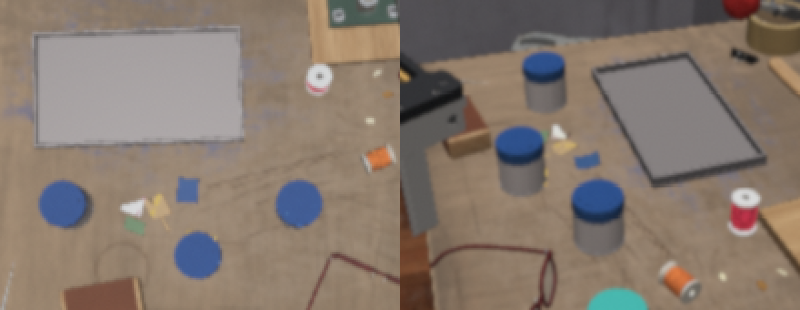

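The close crop shows three blue-lidded aluminium tins. The red and orange spools are clear of the jaw paths if the jaws open along x. I'll heft the tin at (0.455,-0.384) first.

```bash
cat >> h.py <<'E'
from plant import r, gripper_to, inverse_kinematics, models, telemetry
Q=[0,1,0,0]
TINS={1:(.4495,-.0945),2:(.4553,-.384),3:(.3892,-.262)}
SLOT=[(.6105,-.241),(.6045,-.111)]
def fz(n=5):
    v=[]
    for _ in range(n):
        r.hold(.03); v.append(telemetry.current_wrist_force())
    return np.mean(v,0)
def st(msg=""):
    print(msg,"t",round(telemetry.current_t(),2),"p",np.round(telemetry.current_ee_pos(),3),"op",round(telemetry.current_opening(),4),"F",np.round(telemetry.current_wrist_force(),2))
def heft(xy,q=Q):
    r.move_to([*xy,.16],q); gripper_to(.094)
    f0=fz(); r.move_l([*xy,.044],vel=.15,guard=15); st("down")
    gripper_to(.03,30); st("grip")
    r.move_l([*xy,.09],vel=.08); r.hold(.3); f1=fz()
    st("lifted"); print("dF",np.round(f1-f0,2)); return f1-f0
def place(xy,q=Q):
    p=telemetry.current_ee_pos(); r.move_l([p[0],p[1],.16],vel=.15)
    r.move_l([*xy,.16],q,vel=.2); r.move_l([*xy,.064],vel=.12)
    g=r.move_l([*xy,.046],vel=.03,guard=2.5); r.hold(.2); st(f"placed guard={g}")
    gripper_to(.080); r.hold(.4); st("released")
    r.move_l([*xy,.16],vel=.15); st("up")
E
python3 - <<'E'
from h import *
for k,xy in list(TINS.items())+[("s",s) for s in SLOT]:
    for q in (Q,[0,0,1,0]):
        j=inverse_kinematics([*xy,.16],q); print(k,q,None if j is None else np.round(j,2))
st()
E
```

```text
1 [0, 1, 0, 0] [-0.36  0.16  1.85 -0.    1.13 -0.36]
1 [0, 0, 1, 0] None
2 [0, 1, 0, 0] [-0.82  0.35  1.57 -0.    1.22 -0.82]
2 [0, 0, 1, 0] [-0.82  0.35  1.57 -0.    1.22  2.32]
3 [0, 1, 0, 0] [-0.74  0.17  1.83 -0.    1.14 -0.74]
3 [0, 0, 1, 0] [-0.74  0.17  1.83 -0.    1.14  2.4 ]
s [0, 1, 0, 0] [-0.48  0.44  1.43 -0.    1.27 -0.48]
s [0, 0, 1, 0] [-0.48  0.44  1.43 -0.    1.27  2.66]
s [0, 1, 0, 0] [-0.29  0.38  1.53 -0.    1.23 -0.29]
s [0, 0, 1, 0] None
 t 0.75 p [ 0.256 -0.515  0.231] op 0.0938 F [-0.19 -0.78 -0.62]
```

Run:
```python
from h import *
heft(TINS[2]); st()
import cv2
cv2.imwrite("pics/side1.png",vision.snapshot("side")[:,:,::-1])
```

```text
down t 3.03 p [ 0.456 -0.385  0.045] op 0.0942 F [0.48 0.   0.42]
grip t 3.69 p [ 0.455 -0.384  0.044] op 0.0576 F [0.15 0.18 1.59]
lifted t 4.88 p [ 0.455 -0.384  0.09 ] op 0.0573 F [ 0.54 -0.86 -1.1 ]
dF [ 0.25  0.12 -1.67]
 t 4.88 p [ 0.455 -0.384  0.09 ] op 0.0573 F [ 0.54 -0.86 -1.1 ]
```

View pics/side1.png

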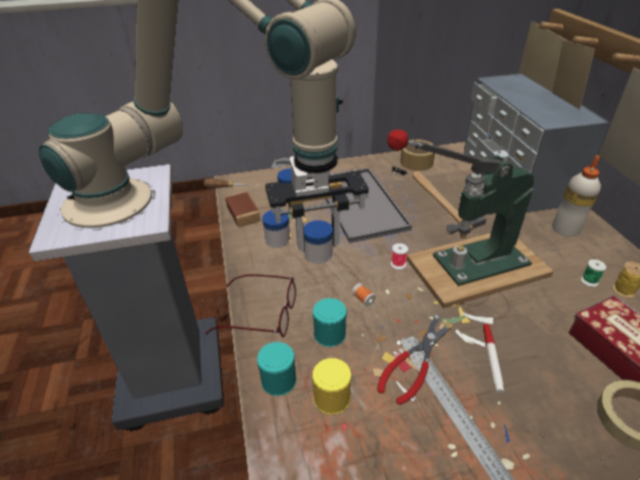

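The tin is held upright at pixel (318,240). The force change of −1.7 N means it is light. I'll measure once more and then place it.

Run:
```python
from h import *
print(fz(10).round(2))
place(SLOT[0])
import cv2
cv2.imwrite("pics/side2.png",vision.snapshot("side")[:,:,::-1])
```

```text
[-0.31 -0.05 -1.33]
placed guard=True t 8.77 p [ 0.61  -0.241  0.048] op 0.0575 F [ 0.11 -0.6   4.15]
released t 9.72 p [ 0.61  -0.241  0.047] op 0.08 F [-0.38 -0.18 -0.17]
up t 10.62 p [ 0.61  -0.241  0.159] op 0.0801 F [-0.18  0.25 -1.08]
```

View pics/side2.png

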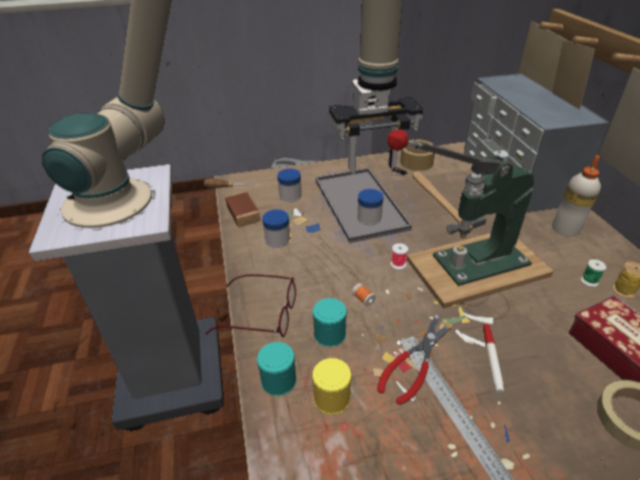

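The first light tin stands upright in the tray at (370,207), and the spools haven't moved. Next is tin 3.

Run:
```python
from h import *
heft(TINS[3]); print(fz(10).round(2)); st()
```

```text
down t 13.11 p [ 0.39  -0.262  0.045] op 0.0944 F [-0.05  0.37 -0.55]
grip t 13.78 p [ 0.389 -0.262  0.044] op 0.0561 F [0.05 0.17 0.96]
lifted t 14.97 p [ 0.389 -0.262  0.09 ] op 0.0557 F [-0.28  0.1  -5.39]
dF [-0.49 -0.06 -5.34]
[-0.17  0.02 -4.99]
 t 15.31 p [ 0.389 -0.262  0.09 ] op 0.0562 F [-0.57 -0.14 -4.82]
```

The change of about −5 N means this tin is the full one. I'll set it back down, place tin 1, then return for it.

Run:
```python
from h import *
xy=TINS[3]
r.move_l([*xy,.052],vel=.1); g=r.move_l([*xy,.042],vel=.03,guard=3); r.hold(.2); st(f"back {g}")
gripper_to(.094); r.hold(.2); r.move_l([*xy,.16],vel=.15); st()
d=heft(TINS[1]); print(fz(10).round(2))
if -2.6<d[2]<-.8: place(SLOT[1])
import cv2
r.move_l([.5,-.15,.2],vel=.3) if False else None
cv2.imwrite("pics/side3.png",vision.snapshot("side")[:,:,::-1])
```

```text
back True t 16.38 p [ 0.39  -0.263  0.044] op 0.0561 F [ 2.09 -0.67  5.98]
 t 18.26 p [ 0.389 -0.262  0.159] op 0.0939 F [0.62 0.61 0.2 ]
down t 20.31 p [ 0.45  -0.095  0.045] op 0.0943 F [-0.54 -0.18  0.65]
grip t 20.98 p [ 0.45  -0.095  0.044] op 0.0563 F [-0.1  -0.06  1.98]
lifted t 22.17 p [ 0.449 -0.094  0.09 ] op 0.0564 F [ 0.5   0.33 -1.2 ]
dF [-0.41 -0.14 -1.34]
[ 0.15 -0.09 -1.72]
placed guard=True t 25.73 p [ 0.604 -0.111  0.048] op 0.0563 F [ 0.32 -0.17  5.44]
released t 26.71 p [ 0.604 -0.111  0.047] op 0.0802 F [ 0.02 -0.01 -0.24]
up t 27.61 p [ 0.604 -0.111  0.159] op 0.0799 F [0.45 0.44 0.07]
```

View pics/side3.png

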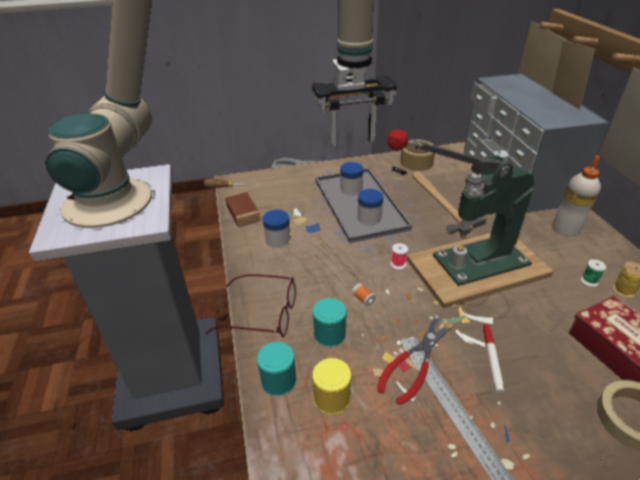

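Both light tins stand upright in the tray at (370,207) and (351,178). The full tin is upright at (276,228). I'll fetch it and hold it up.

Run:
```python
from h import *
import cv2
d=heft(TINS[3])
xy=TINS[3]; r.move_l([*xy,.26],vel=.1); r.hold(1.0); print(fz(10).round(2)); st()
a=vision.snapshot("side")[:,:,::-1]; b=vision.snapshot("top")[:,:,::-1]
cv2.imwrite("pics/end.png",cv2.resize(np.hstack([a[60:360,200:480],b[130:430,180:460]]),(800,428)))
```

```text
down t 30.23 p [ 0.39  -0.262  0.045] op 0.0942 F [-0.04 -0.22 -0.19]
grip t 30.9 p [ 0.39  -0.262  0.044] op 0.0558 F [0.95 0.24 1.17]
lifted t 32.09 p [ 0.389 -0.262  0.09 ] op 0.056 F [ 0.13  0.67 -5.19]
dF [-0.17  0.3  -4.78]
[ 0.23  0.04 -4.88]
 t 35.27 p [ 0.389 -0.262  0.26 ] op 0.0563 F [ 0.21  0.18 -5.48]
```

View pics/end.png

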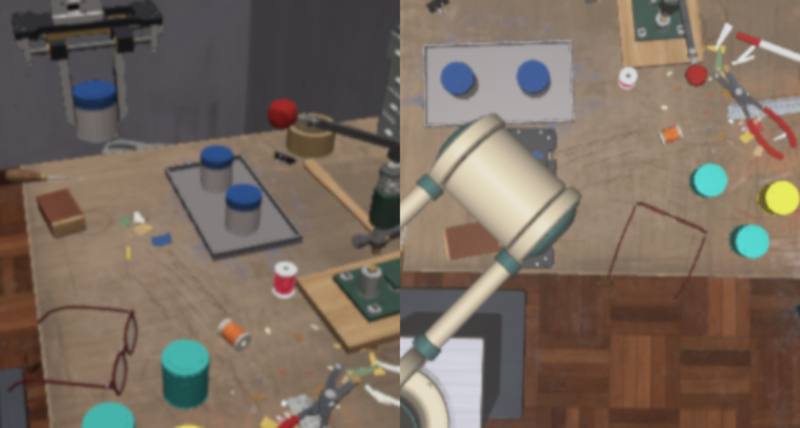

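The full tin is held upright at crop pixel (96,110), with its centre about 0.25 m up. Both light tins stand inside the tray, at (457,78) and (533,77) in the right half. The spools haven't moved, so I'm handing in.

Run:
```python
from h import *
st(); r.sign_off()
```

```text
t 35.38 p [ 0.389 -0.262  0.26 ] op 0.0559 F [ 0.2   0.65 -4.89]
the job is handed in; nothing more can be done
```

I hefted all three tins, set the two light ones upright in the grey tray, and handed in at 35.4 s (limit 72 s) with the full one held up. `sign_off` gives no verdict, so success is judged only from my own checks.

- **Weights:** the wrist force changed by about −1.7 N and −1.3 N for the two light tins. It changed by about −5.3 N for the full one, and −4.8 N when I lifted it again. The readings scatter by roughly 0.5 N, but light and full are clearly apart.
- **Final picture:** both light tins stand upright and untouched on the tray floor. The full tin is upright in the gripper with its centre about 0.25 m above the bench, and the red and orange spools haven't moved.
- **Disagreement:** the detection networks reported only one of the three blue-lidded tins and picked out the turquoise and yellow look-alikes instead. I located the tins by lid colour and the camera calibration; the top and side views agreed to about 5 mm.

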